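# Tamp the agate barrels level in the spring-loaded display bin

### The job

Two of the five agate barrels in the clear bin ride up between their neighbours: take the flat tamper by its wooden handle and press both proud stones down together until all five lie level on the bin floor. Bear down on the level row firmly (about 20 N) for at least half a second, never with more than 32 N, and keep the robot itself off the stones and the bin. Then stand the tamper back upright on its black mat and let go, leaving the jar, the bowl and the wooden gauge block where they are.

Things in the scene. Friction and masses are not known exactly. Their poses are not given: they have to be found in the camera images.
- bin_floor (a point): centre of the inner floor of the fixed bin (white floor, clear walls); inside 64 mm (x) by 172 mm (y), walls 5 mm thick, rim 34 mm above this floor, floor 6 mm above the table. The five stones lie across it side by side in a row along y, from the -y wall to a sprung blue plate. The row is about 135 mm long at the start and 140 mm when level.
- pusher (a joint): slide (m) of the blue plate (60 mm wide, 32 mm high) at the bin's +y end, about 0 at the start, growing towards +y; springs press it on the row with 0.5 to 3 N. This squeeze holds the proud stones up. Pressing one alone can make the other ride up; under one flat foot the two need about 7 to 20 N together, resist for some mm, give way suddenly, then stay down.
- agate1_c (a point): centre of the beige barrel-shaped agate, 58 mm long and 28 mm thick with round ends, 75 g; x axis along its length. It lies on the bin floor, so its centre is 14 mm above the inner floor. Next to the -y wall.
- agate2_c (a point): centre of the dark green barrel-shaped agate, 58 mm long and 28 mm thick with round ends, 75 g; x axis along its length. It starts wedged up between its neighbours, about 8 mm higher than they are (seen from above it overlaps them); lying level its centre is 14 mm above the inner floor. Second from the -y wall.
- agate3_c (a point): centre of the off-white barrel-shaped agate, 58 mm long and 28 mm thick with round ends, 75 g; x axis along its length. It lies on the bin floor, so its centre is 14 mm above the inner floor. Middle of the row.
- agate4_c (a point): centre of the red-brown barrel-shaped agate, 58 mm long and 28 mm thick with round ends, 75 g; x axis along its length. It starts wedged up between its neighbours, about 8 mm higher than they are (seen from above it overlaps them); lying level its centre is 14 mm above the inner floor. Fourth from the -y wall.
- agate5_c (a point): centre of the blue-grey barrel-shaped agate, 58 mm long and 28 mm thick with round ends, 75 g; x axis along its length. It lies on the bin floor, so its centre is 14 mm above the inner floor. Next to the blue plate.
- tamper_grip (a point): point to grip on the upright tamper's handle: on its axis, 60 mm above the flat underside. The handle is a square wooden post 24 mm wide (sides parallel to x and y) from the foot to 85 mm above the underside. z up.
- tamper_foot (a point): centre of the flat underside of the tamper's foot (aluminium with a thin black sole), 50 mm (x) by 92 mm (y), 10 mm thick; handle above its centre. Whole tamper 130 to 210 g.
- mat: fixed black rubber mat, 120 mm square, 3 mm thick, on the table; origin at the centre of its underside. The tamper starts on it.
- jar: bystander: amber jar with black cap, 56 mm wide, 75 mm high; origin at the centre of its underside.
- bowl: bystander: white bowl, 80 mm wide, 35 mm high; origin at the centre of its underside.
- gauge: bystander: dark wooden bead gauge block 100 x 50 x 22 mm with black dots; origin at the centre of its underside.
Things that resemble listed ones, but are neither listed nor needed, are in the scene too. Leave any pink or red look-alike of the part that bears tamper_grip alone.

How it is judged (in metres and radians):
On the way, in this order (a step that is already met when the one before it is completed fails the run):
1. the tamper is picked up (height (world z) of tamper_foot above 0.03 m and contact force between the fingers and tamper above 2 N), for 0.2 s.
2. all five stones are level on the bin floor under the tamper, which bears down on them with more than 16 N (z of each of agate1_c, agate2_c, agate3_c, agate4_c, agate5_c in the frame of bin_floor below 0.0155 m and contact force between tamper_c0 and anything else above 16 N), for 0.5 s.
At the end, for the whole second after the job is handed in: All five stones lie in the bin with their centres at the level height (11 to 15.5 mm above the inner floor); the tamper stands upright and still on the mat, its centre within 35 mm of the mat's centre, released (z of agate1_c in the frame of bin_floor between 0.011 and 0.0155 m and z of agate2_c in the frame of bin_floor between 0.011 and 0.0155 m and z of agate3_c in the frame of bin_floor between 0.011 and 0.0155 m and z of agate4_c in the frame of bin_floor between 0.011 and 0.0155 m and z of agate5_c in the frame of bin_floor between 0.011 and 0.0155 m and horizontal distance between each of agate1_c, agate2_c, agate3_c, agate4_c, agate5_c and bin_floor below 0.09 m and horizontal distance between tamper_foot and mat below 0.035 m and height (world z) of tamper_foot below 0.006 m and angle between tamper_foot's own z axis and vertical below 0.06 rad and linear speed of tamper below 0.02 m/s and contact force between the fingers and tamper below 0.1 N); the robot touches nothing.
It fails at once if the tamper's foot presses on anything with more than 32 N (contact force between tamper_c0 and anything else above 32 N).
It fails at once if the robot touches a stone or the bin itself, instead of using the tamper (contact force between any of the arm, the fingers and agate1 above 0.5 N or contact force between any of the arm, the fingers and agate2 above 0.5 N or contact force between any of the arm, the fingers and agate3 above 0.5 N or contact force between any of the arm, the fingers and agate4 above 0.5 N or contact force between any of the arm, the fingers and agate5 above 0.5 N or contact force between any of the arm, the fingers and bin above 0.5 N).
It fails at once if a bystander is moved by more than 25 mm or tipped (distance of any of jar, bowl, gauge from where it was at the start of the episode above 0.025 m or angle between any of jar, bowl, gauge's own z axis and vertical above 0.3 rad).
It also fails if it takes over 67 s, if anything falls off the work surface, if the arm or the gripper's body presses on something with over 40 N, if the wrist force passes 120 N, or if a joint passes its speed limit or range.

### The arm

A 6-joint arm with a two-finger parallel gripper is mounted at the origin on the work surface. World frame = base frame: x ahead of the robot, y to its left, z up, the work surface at z = 0. Lengths are in m, angles in degrees, forces in N, time in s.
With the tool pointing down it reaches from about 0.375 to 0.9 m from the base axis. Payload 3.1 kg.
Tool frame: the origin (TCP) lies midway between the tips of the shut fingers; the grasp point (between the pads) lies manip.pinch_z behind it (manip.pinch_z is the distance from the TCP to the grasp point, in m); x points along the fingers, z is the direction in which the jaws open and shut, and the axes are right-handed (so a half turn about x gives the same grasp; the last joint's range is limited). The gripper opens to 85 mm and grips with 20 to 120 N. Pads are 22 mm wide; open, the fingers measure 114 mm over their backs; the gripper's body (76 mm by 85 mm) begins 54 mm behind the grasp point. The pads swing forward as they close: fully open they stand 13 mm farther back than shut.
Start: joints at [-84.54, 30.224, 82.088, -0, 67.689, -10.227], TCP at [0.169, -0.602, 0.231] pointing down, gripper open.
Joint ranges: [-176.69, 176.69], [-43.24, 126.21], [12.49, 139.97], [-82, 262], [0, 151.66], [-163.58, 163.58]. Speed limits (degrees/s): [159.86, 159.86, 180, 180, 180, 180].

### API

Orientations are given as a 3x3 rotation matrix whose columns are the frame's x, y, z axes.
In Python, from plant import get_obs, cams, manip gives the robot as it stands. The module is installed in compiled form; this text tells all that it offers.
- The arm moves only by the tool apply_moves, never from a script. Its argument "deltas" is a list of rows, each an object with "offset": the shift along the tool's x, y, z each as a share of 50 cm, from -1 to 1, a list of three; "delta_rot": the turn, a rotation vector about the tool's x, y, z each as a share of 180 degrees, from -1 to 1, a list of three. A call has 1 to 5 rows; each row is the pose to reach, as a shift and turn from the pose commanded when the call began, along the tool's axes at that moment, turning the shorter way round; what a row does not reach only later rows make up. A row lasts 1/10 s, in which the tool goes at most 50 mm and 8.59 degrees, less where a joint would pass 70% of its speed; a pose out of reach is approached as far as the arm can. A call with a number of a shift or a turn outside -1 to 1 is refused whole. A call with a gripper value outside its range is refused whole. "gripper" is the opening, from -1 (shut) to 1 (fully open), set as the call begins (left out, the last holds). The fingers move at their own pace and stop on an object; "newtons" is the grip in N (left out, the last holds). Time passes only in rows, so rows that repeat a pose let the fingers close. It gives the time, the measured TCP pose, the force and the opening at its end, in the units of the state.
- get_obs(): the state, without advancing time (a new reading comes with each control period).
- cams.capture(name): name is "scene" or "top"; returns the picture (420x560x3 uint8, red, green, blue); there is no depth.
- cams.camera_model(name): a dict with "intrinsics" (3x3 intrinsics, pixels), "camera_from_world" (4x4, takes a point from world to camera coordinates). Camera axes: x right, y up, looking along -z (the intrinsics and any distortion apply to the point x, -y, -z); pixel columns grow to the right and rows downward; lengths in m; the calibration is good to about 2 mm. A picture is of the moment at which its call begins. camera_model takes no time and is no camera call.
- manip.close_job(): hands the job in, once; it reports no verdict.
The state is a dict: "time": time; "qpos": joint angles; "joint_velocities": joint speeds; "effort": joint torques, N m; "position": TCP position; "eef_rot": TCP orientation; "contact_force": force on the tool from outside, world axes, zero at the start; "ft_torque": the same for the moment, N m; "gripper_width": opening from 0.0 (shut) to 1.0 (fully open).
Only numpy, scipy, OpenCV 4.12 (cv2) and the standard library are available. Lean on these libraries where they do the work, as an engineer would, in place of code of your own. Each camera call takes 0.05 s, during which the arm holds its last target.

## Working session

There is one attempt and no reset: what is moved stays moved. The work goes in short steps, Python scripts to look and compute and a tool call to move; the robot and the scene stay as the last step left them, time stands still between calls to the robot, and variables do not carry over. Pictures are saved under pics/ and viewed, and the job is handed in when it is done.

Besides the shell and the picture viewer there is one more tool, called after ">>>" as a command line: name --argument value ..., lists and objects as JSON in quotes. apply_moves: Moves the arm, as the interface text tells. Its arguments: {"type":"object","properties":{"deltas":{"type":"array","items":{"type":"object","properties":{"offset":{"type":"array","items":{"type":"number"}},"delta_rot":{"type":"array","items":{"type":"number"}}}}},"gripper":{"type":"number"},"newtons":{"type":"number"}},"required":["deltas"]}

```bash
mkdir -p pics; python3 - <<'E'
from plant import get_obs, cams, manip
import cv2
o=get_obs()
for k,v in o.items(): print(k,v)
print(manip.pinch_z)
for n in("scene","top"):
    cv2.imwrite(f"pics/{n}0.png",cams.capture(n)[:,:,::-1]); print(cams.camera_model(n))
E
```

```text
time 0.0
qpos [-8.45408228e+01  3.02803644e+01  8.21569428e+01  1.54061986e-03
  6.76884315e+01 -1.02269092e+01]
joint_velocities [-0.0524582   0.05282756 -0.00157964 -0.14578597  0.0514032   0.04340867]
effort [-1.31214110e-03 -4.42350626e+01 -1.78026921e+01 -3.86630918e-04
  8.38292734e-03 -4.83075212e-06]
position [ 0.16894964 -0.60098838  0.23031553]
eef_rot [[-1.84018967e-04  9.62760236e-01  2.70356607e-01]
 [ 2.18696361e-03  2.70356353e-01 -9.62757841e-01]
 [-9.99997592e-01  4.14094360e-04 -2.15527230e-03]]
contact_force [ 0.10884708 -0.02508297  0.06591475]
ft_torque [ 0.01007842 -0.02039129 -0.01946071]
gripper_width 1.004823789209666
0.0187
{'intrinsics': array([[381.61301386,   0.        , 281.8240168 ],
       [  0.        , 381.61301386, 209.44268299],
       [  0.        ,   0.        ,   1.        ]]), 'camera_from_world': array([[-0.37852749,  0.92555142, -0.00845583,  0.27362355],
       [-0.73751798, -0.2960813 ,  0.60696219,  0.36160837],
       [ 0.5592711 ,  0.2359882 ,  0.79468572, -1.14024572],
       [ 0.        ,  0.        ,  0.        ,  1.        ]])}
{'intrinsics': array([[542.53547976,   0.        , 281.37730194],
       [  0.        , 542.53547976, 210.27579313],
       [  0.        ,   0.        ,   1.        ]]), 'camera_from_world': array([[ 3.41209385e-04, -9.99966537e-01, -8.17366116e-03,
        -5.09796893e-02],
       [ 9.80515400e-01, -1.27110009e-03,  1.96438118e-01,
        -5.99213707e-01],
       [-1.96441934e-01, -8.08142717e-03,  9.80482155e-01,
        -1.19031280e+00],
       [ 0.00000000e+00,  0.00000000e+00,  0.00000000e+00,
         1.00000000e+00]])}
```

View pics/scene0.png

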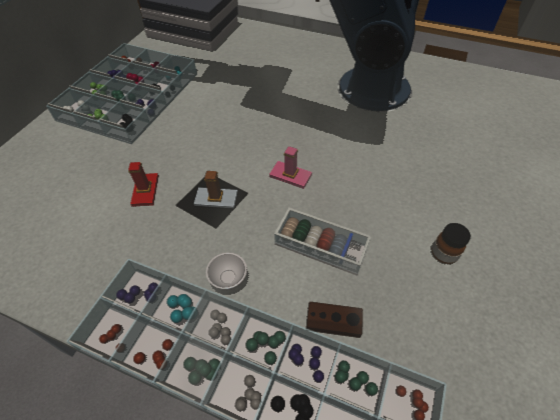

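View pics/top0.png

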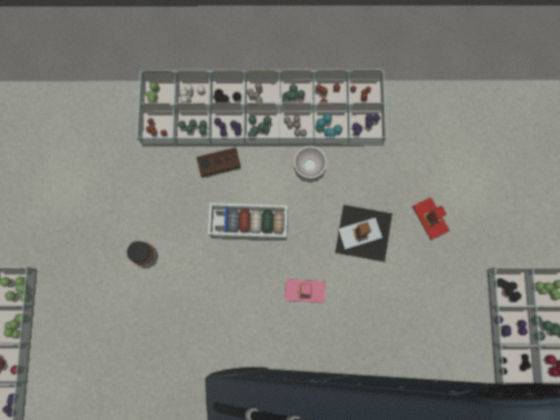

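Candidates for the tamper, as pixels in the top picture:
- Aluminium-footed tamper on the black mat, (361,233)
- Red look-alike, (431,217)
- Pink look-alike, (305,291)

The one on the black mat fits the description, so I'll check it in a close crop.

```bash
python3 - <<'E'
import cv2,numpy as np
t=cv2.imread("pics/top0.png");s=cv2.imread("pics/scene0.png")
a=cv2.resize(t[195:270,325:405],None,fx=5,fy=5,interpolation=cv2.INTER_CUBIC)
b=cv2.resize(t[195:250,200:300],None,fx=4,fy=4,interpolation=cv2.INTER_CUBIC)
c=np.zeros((600,800,3),np.uint8); c[:375,:400]=a; c[:220,400:]=b
d=cv2.resize(s[165:230,170:255],None,fx=4,fy=4,interpolation=cv2.INTER_CUBIC); c[230:230+260,400:740]=d
cv2.imwrite("pics/crop0.png",c)
E
```

```text
(no output)
```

View pics/crop0.png

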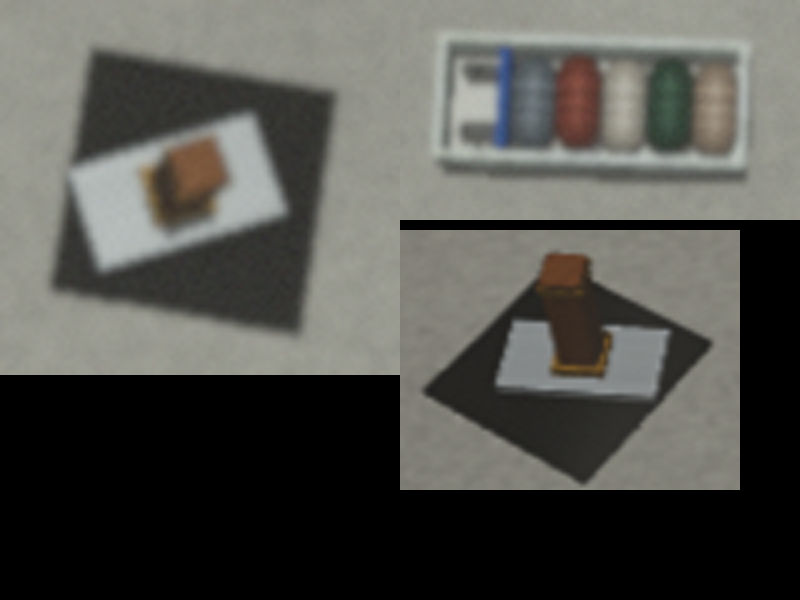

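The crop confirms the target: wooden handle and silver foot on the black mat at top (361,233). The mat and foot are both yawed. Next I'll zoom the bin in both views.

```bash
python3 - <<'E'
import cv2,numpy as np
t=cv2.imread("pics/top0.png");s=cv2.imread("pics/scene0.png")
b=cv2.resize(t[198:246,203:295],None,fx=8,fy=8,interpolation=cv2.INTER_CUBIC)
cv2.imwrite("pics/crop1.png",b)
b=cv2.resize(s[205:275,270:375],None,fx=7,fy=7,interpolation=cv2.INTER_CUBIC)
cv2.imwrite("pics/crop2.png",b)
E
```

```text
(no output)
```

View pics/crop1.png

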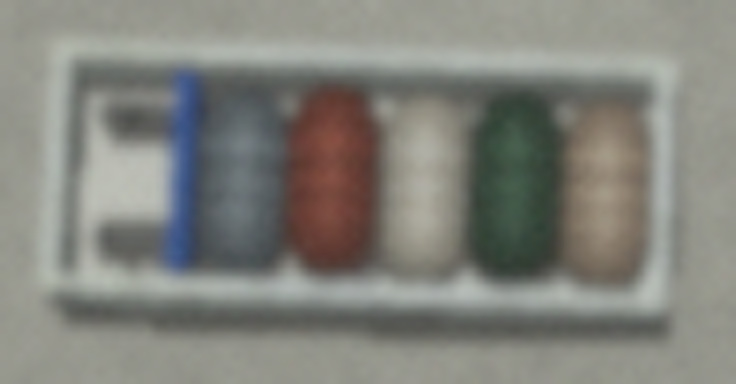

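View pics/crop2.png

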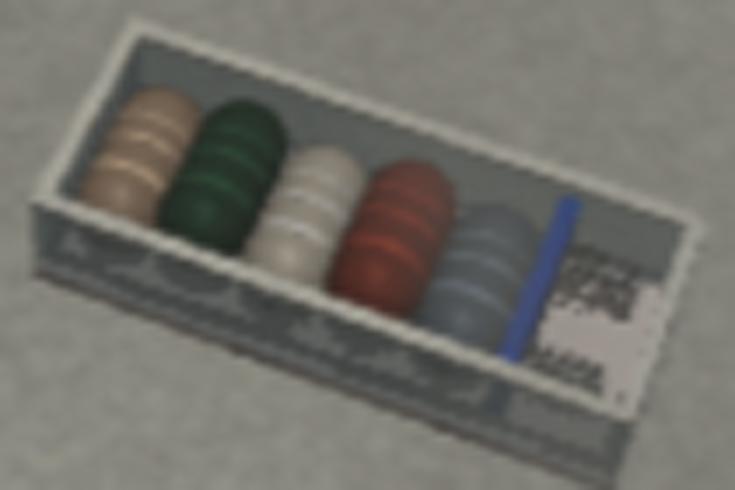

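```bash
cat > h.py <<'E'
import numpy as np
from plant import get_obs, cams, manip
from scipy.optimize import least_squares
M={n:cams.camera_model(n) for n in("scene","top")}
def proj(n,P):
    P=np.atleast_2d(P);m=M[n];c=P@m["camera_from_world"][:3,:3].T+m["camera_from_world"][:3,3]
    p=np.c_[c[:,0]/-c[:,2],-c[:,1]/-c[:,2]];K=m["intrinsics"]
    return p*[K[0,0],K[1,1]]+[K[0,2],K[1,2]]
def unc(pts,s,ox,oy): return (np.array(pts,float)+.5)/s-.5+[ox,oy]
def fit(obs,x0):
    # obs list (cam, local pts Nx3 (z world), pixels)
    def f(q):
        r=[]
        for n,L,px in obs:
            c,s=np.cos(q[2]),np.sin(q[2]);L=np.array(L,float)
            W=np.c_[q[0]+c*L[:,0]-s*L[:,1],q[1]+s*L[:,0]+c*L[:,1],L[:,2]]
            r.append(proj(n,W)-px)
        return np.concatenate(r).ravel()
    s=least_squares(f,x0,loss="soft_l1"); return s.x,f(s.x)
E
python3 - <<'E'
from h import *
np.set_printoptions(precision=4,suppress=True)
for n in M: C=M[n]["camera_from_world"]; print(n,-C[:3,:3].T@C[:3,3])
R=lambda a,b,z,o:[[sx*a/2,sy*b/2,z] for sx,sy in o]
pp,pm,mp,mm=(1,1),(1,-1),(-1,1),(-1,-1)
def go(name,obs,x0):
    for sub in (obs,obs[:1],obs[1:]):
        q,r=fit(sub,x0); print(name,q[:2],np.degrees(q[2]),"res",np.round(r,1))
go("bin",[("top",R(.074,.182,.04,[pp,pm,mm,mp]),unc([(57,45),(677,63),(665,312),(42,305)],8,203,198)),
 ("scene",R(.074,.182,.04,[mm,mp,pp,pm]),unc([(135,20),(703,222),(630,415),(33,198)],7,270,205))],[.6,0.0,0])
go("foot",[("top",R(.05,.092,.013,[pp,pm,mm,mp]),unc([(70,172),(252,112),(288,212),(102,272)],5,325,195)),
 ("scene",R(.05,.092,.013,[mm,mp,pp,pm]),unc([(113,90),(270,98),(257,168),(97,156)],4,170,165))],[.6,-.2,.3])
go("mat",[("top",R(.12,.12,.003,[pp,pm,mm,mp]),unc([(93,50),(333,93),(298,333),(53,290)],5,325,195)),
 ("scene",R(.12,.12,.003,[pp,pm,mp]),unc([(184,254),(23,161),(312,113)],4,170,165))],[.6,-.2,-.2])
E
```

```text
scene [1.008  0.1229 0.689 ]
top [ 0.3537 -0.0614  1.2844]
bin [0.5796 0.0291] -1.6571486699602547 res [-0.8  0.4 -0.8  0.3 -0.1  0.4 -0.7 -0.9 -1.2 -0.6 -0.  -1.2 -0.3  0.7
 -0.9  0.2]
bin [0.5798 0.0277] -1.423223144054874 res [-0.2  0.5 -0.2  0.   0.5  0.2 -0.  -0.8]
bin [0.5796 0.0304] -2.1290408678325736 res [-0.3 -0.6  0.6 -0.7  0.1  1.2 -0.4  0.1]
foot [ 0.5535 -0.2352] 17.834305015311436 res [-1.2 -0.1 -1.   0.2 -1.  -0.  -0.7 -0.1 -0.5 -0.5 -0.8 -0.4 -0.9 -1.
 -1.1 -0.2]
foot [ 0.5535 -0.2376] 17.84589571175899 res [-0.2 -0.1 -0.   0.2 -0.1 -0.   0.3 -0.1]
foot [ 0.5541 -0.2328] 17.711838000965844 res [ 0.3 -0.   0.   0.2 -0.  -0.4 -0.3  0.3]
mat [ 0.5559 -0.2451] -10.340600460015862 res [-1.3 -0.6  0.1 -0.5 -0.1  0.6 -1.3  0.1 -0.3 -0.5 -1.2 -0.3 -0.2 -0.9]
mat [ 0.5557 -0.2466] -10.385957021311244 res [-0.6 -0.5  0.7 -0.4  0.6  0.7 -0.7  0.2]
mat [ 0.5566 -0.243 ] -10.883823899251993 res [ 0.   0.1 -0.5 -0.   0.5 -0.2]
```

```bash
cat >> h.py <<'E'
from scipy.spatial.transform import Rotation as Ro
def Rt(yaw): # jaw axis (tool z) along -(y axis of body yawed), x down
    a=np.radians(yaw); z=-np.array([-np.sin(a),np.cos(a),0]); x=np.array([0,0,-1.]); return np.c_[x,np.cross(z,x),z]
def plan(p,yaw):
    o=get_obs();R=np.array(o["eef_rot"])
    off=R.T@(np.array(p)-o["position"])/.5
    rv=Ro.from_matrix(R.T@Rt(yaw)).as_rotvec()/np.pi
    print("t",o["time"],"offset",off.round(4),"rot",rv.round(4),"pos",np.round(o["position"],4),"F",np.round(o["contact_force"],2),"w",o["gripper_width"])
E
python3 -c "
from h import *
plan([.5537,-.2352,.16],17.8)"
```

```text
t 0.1 offset [ 0.1422  0.9386 -0.496 ] rot [-0.0117 -0.0006 -0.0001] pos [ 0.169  -0.601   0.2304] F [-0.09  0.75 -0.49] w 1.0019062541811619
```

>>> apply_moves --deltas '[{"offset": [0.012, 0.08, -0.042], "delta_rot": [0, 0, 0]}, {"offset": [0.025, 0.16, -0.084], "delta_rot": [0, 0, 0]}, {"offset": [0.037, 0.24, -0.126], "delta_rot": [0, 0, 0]}, {"offset": [0.05, 0.32, -0.168], "delta_rot": [-0.005, 0, 0]}, {"offset": [0.062, 0.4, -0.21], "delta_rot": [-0.0117, 0, 0]}]' --gripper 1

```text
time: 0.6
position: [0.334, -0.4449, 0.1997]
eef_rot: [[-0.0, 0.952, 0.306], [0.001, 0.306, -0.952], [-1.0, -0.0, -0.001]]
contact_force: [0.6, 0.1, 1.1]
gripper_width: 1.005
```

```bash
python3 -c "
from h import *
plan([.5537,-.2352,.16],17.8)"
```

```text
t 0.6 offset [ 0.0796  0.5466 -0.265 ] rot [ 0.     -0.0003  0.    ] pos [ 0.334  -0.4449  0.1997] F [0.57 0.06 1.06] w 1.0050058624785458
```

>>> apply_moves --deltas '[{"offset": [0.013, 0.085, -0.042], "delta_rot": [0, 0, 0]}, {"offset": [0.025, 0.17, -0.084], "delta_rot": [0, 0, 0]}, {"offset": [0.037, 0.255, -0.126], "delta_rot": [0, 0, 0]}, {"offset": [0.05, 0.34, -0.168], "delta_rot": [0, 0, 0]}, {"offset": [0.062, 0.42, -0.205], "delta_rot": [0, 0, 0]}]'

```text
time: 1.1
position: [0.5028, -0.2827, 0.1687]
eef_rot: [[-0.001, 0.952, 0.306], [0.001, 0.306, -0.952], [-1.0, -0.0, -0.001]]
contact_force: [-0.2, 0.1, 0.4]
gripper_width: 1.001
```

```bash
python3 -c "
from h import *
plan([.5537,-.2352,.16],17.8)"
```

```text
t 1.1 offset [ 0.0174  0.1261 -0.0593] rot [ 0.0001 -0.0003  0.0002] pos [ 0.5028 -0.2827  0.1687] F [-0.19  0.1   0.44] w 1.0014584279970071
```

>>> apply_moves --deltas '[{"offset": [0.008, 0.06, -0.03], "delta_rot": [0, 0, 0]}, {"offset": [0.017, 0.12, -0.058], "delta_rot": [0, 0, 0]}, {"offset": [0.017, 0.12, -0.058], "delta_rot": [0, 0, 0]}, {"offset": [0.017, 0.12, -0.058], "delta_rot": [0, 0, 0]}]'

```text
time: 1.5
position: [0.5499, -0.238, 0.1602]
eef_rot: [[-0.001, 0.952, 0.308], [0.0, 0.308, -0.952], [-1.0, -0.001, -0.001]]
contact_force: [0.2, -0.8, -0.2]
gripper_width: 0.999
```

```bash
python3 -c "
from h import *
import cv2
plan([.5537,-.2352,.0443],17.8)
t=cams.capture('top')[:,:,::-1];s=cams.capture('scene')[:,:,::-1]
c=np.hstack([cv2.resize(t[150:290,290:450],(480,420)),cv2.resize(s[100:240,150:250],(300,420))])
cv2.imwrite('pics/hover.png',c)"
```

```text
t 1.5 offset [ 0.2318  0.0092 -0.0029] rot [ 0.0006 -0.0002  0.0004] pos [ 0.5499 -0.238   0.1602] F [ 0.21 -0.79 -0.21] w 0.999221426530105
```

View pics/hover.png

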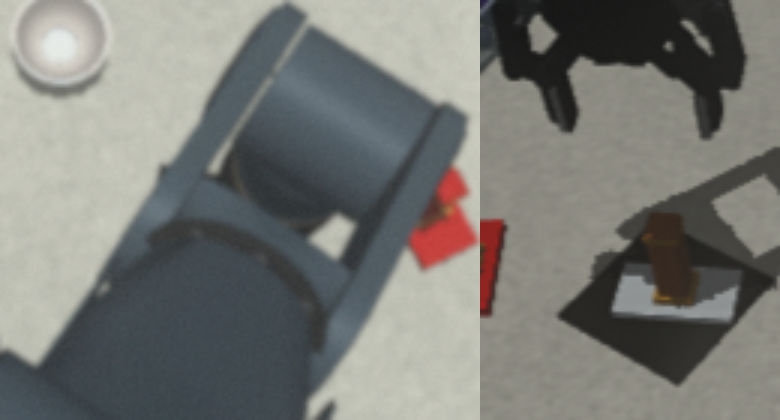

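```bash
python3 -c "
from h import *
R=Rt(17.8)
p=np.array([.5499,-.238,.1602+.013])
for w in(.0425,.05,.057): print(proj('scene',[p+R[:,2]*w,p-R[:,2]*w]))
print(proj('scene',[p]))
"
```

```text
[[181.2208843  141.55881856]
 [223.78615876 143.58986026]]
[[177.48988143 141.38079028]
 [227.56685261 143.77025959]]
[[174.01120848 141.21480216]
 [231.09917431 143.93880761]]
[[202.43883454 142.57125281]]
```

```bash
python3 -c "
from h import *
plan([.554,-.2338,.1],17.8)
plan([.554,-.2338,.0443],17.8)"
```

```text
t 1.6 offset [ 0.1213  0.0124 -0.0077] rot [-0.0002 -0.0001  0.0003] pos [ 0.5493 -0.2394  0.1606] F [-1.62  0.51 -0.42] w 0.996926980807538
t 1.6 offset [ 0.2327  0.0125 -0.0076] rot [-0.0002 -0.0001  0.0003] pos [ 0.5493 -0.2394  0.1606] F [-1.62  0.51 -0.42] w 0.996926980807538
```

>>> apply_moves --deltas '[{"offset": [0.05, 0.011, -0.006], "delta_rot": [0, 0, 0]}, {"offset": [0.1, 0.011, -0.006], "delta_rot": [0, 0, 0]}, {"offset": [0.15, 0.011, -0.006], "delta_rot": [0, 0, 0]}, {"offset": [0.15, 0.011, -0.006], "delta_rot": [0, 0, 0]}]'

```text
time: 2.0
position: [0.5512, -0.2342, 0.0829]
eef_rot: [[-0.006, 0.953, 0.303], [0.004, 0.303, -0.953], [-1.0, -0.005, -0.006]]
contact_force: [-0.3, 0.0, 0.5]
gripper_width: 1.0
```

```bash
python3 -c "
from h import *
import cv2
plan([.554,-.2338,.0443],17.8)
s=cams.capture('scene')[:,:,::-1]
cv2.imwrite('pics/desc.png',cv2.resize(s[110:230,140:300],(800,600)))
plan([.554,-.2338,.0443],17.8)"
```

```text
t 2.0 offset [0.0773 0.0059 0.0014] rot [-0.0008 -0.0018  0.0015] pos [ 0.5512 -0.2342  0.0829] F [-0.31  0.04  0.48] w 1.0004823114919872
t 2.05 offset [ 0.0807  0.0036 -0.0007] rot [-0.0007 -0.001   0.0008] pos [ 0.5525 -0.2348  0.0847] F [ 0.15 -0.51  0.6 ] w 1.0049052520172457
```

View pics/desc.png

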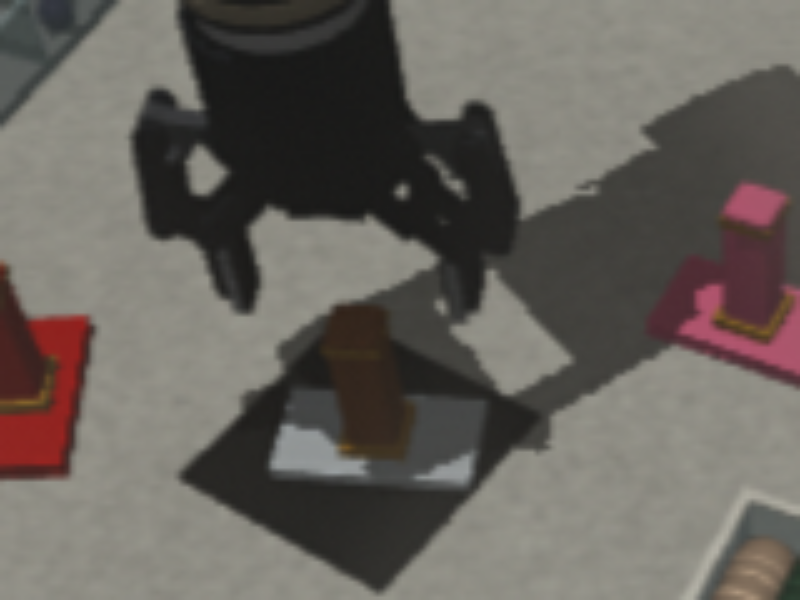

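The fingers straddle the handle: tips at about (240,300) and (460,315) in the crop, handle top at (358,325). I'll go down.

>>> apply_moves --deltas '[{"offset": [0.03, 0.003, 0], "delta_rot": [0, 0, 0]}, {"offset": [0.06, 0.003, 0], "delta_rot": [0, 0, 0]}, {"offset": [0.08, 0.003, 0], "delta_rot": [0, 0, 0]}, {"offset": [0.08, 0.003, 0], "delta_rot": [0, 0, 0]}, {"offset": [0.08, 0.003, 0], "delta_rot": [0, 0, 0]}]'

```text
time: 2.55
position: [0.5558, -0.2337, 0.0455]
eef_rot: [[-0.0, 0.952, 0.306], [0.0, 0.306, -0.952], [-1.0, -0.0, -0.0]]
contact_force: [-0.8, -0.0, 0.2]
gripper_width: 1.002
```

```bash
python3 -c "
from h import *
import cv2
plan([.554,-.2338,.0443],17.8)
s=cams.capture('scene')[:,:,::-1]
cv2.imwrite('pics/desc2.png',cv2.resize(s[110:230,140:300],(800,600)))
plan([.554,-.2338,.0443],17.8)"
```

```text
t 2.55 offset [ 0.0025 -0.0034 -0.0009] rot [-0.     -0.0001  0.0001] pos [ 0.5558 -0.2337  0.0455] F [-0.76 -0.02  0.19] w 1.0016235179095252
t 2.6 offset [ 0.0033 -0.0039 -0.0014] rot [ 0.      0.0001 -0.0001] pos [ 0.5561 -0.2339  0.046 ] F [ 0.52 -0.25  0.62] w 0.9992611641471276
```

View pics/desc2.png

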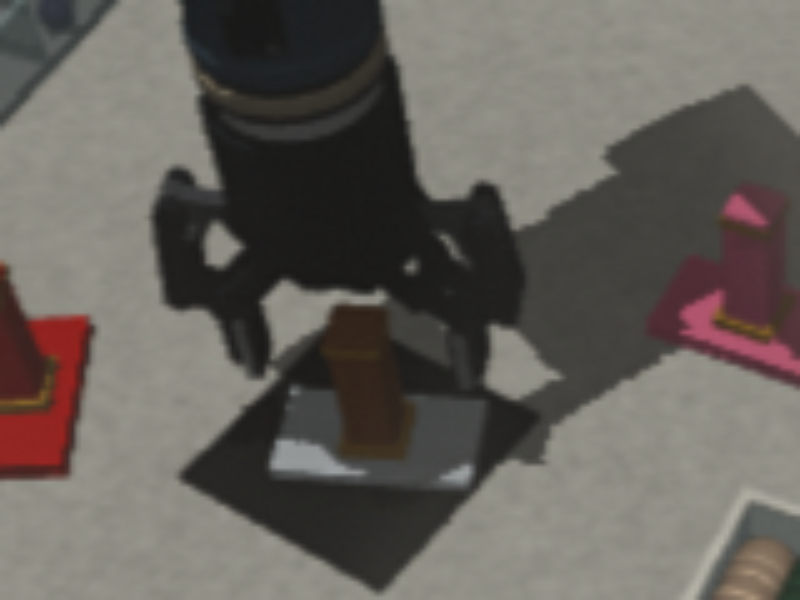

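>>> apply_moves --deltas '[{"offset": [0.001, -0.003, -0.001], "delta_rot": [0, 0, 0]}, {"offset": [0.001, -0.003, -0.001], "delta_rot": [0, 0, 0]}, {"offset": [0.001, -0.003, -0.001], "delta_rot": [0, 0, 0]}, {"offset": [0.001, -0.003, -0.001], "delta_rot": [0, 0, 0]}, {"offset": [0.001, -0.003, -0.001], "delta_rot": [0, 0, 0]}]' --gripper -1 --newtons 100

```text
time: 3.1
position: [0.5547, -0.234, 0.0458]
eef_rot: [[0.001, 0.952, 0.306], [-0.001, 0.306, -0.952], [-1.0, 0.001, 0.001]]
contact_force: [0.5, -1.6, 4.2]
gripper_width: 0.271
```

>>> apply_moves --deltas '[{"offset": [0, 0, 0], "delta_rot": [0, 0, 0]}, {"offset": [0, 0, 0], "delta_rot": [0, 0, 0]}, {"offset": [0, 0, 0], "delta_rot": [0, 0, 0]}]'

```text
time: 3.4
position: [0.5547, -0.2341, 0.0458]
eef_rot: [[0.001, 0.952, 0.306], [-0.001, 0.306, -0.952], [-1.0, 0.001, 0.001]]
contact_force: [-0.2, -0.2, 4.4]
gripper_width: 0.266
```

```bash
python3 -c "
from h import *
import cv2
plan([.554,-.2338,.0443],17.8)
s=cams.capture('scene')[:,:,::-1]
cv2.imwrite('pics/grip.png',cv2.resize(s[110:230,140:300],(800,600)))
plan([.554,-.2338,.0443],17.8)"
```

```text
t 3.4 offset [ 0.003  -0.0011 -0.0009] rot [-0.0001  0.0003 -0.0002] pos [ 0.5547 -0.2341  0.0458] F [-0.23 -0.23  4.36] w 0.26571478422333783
t 3.45 offset [ 0.003  -0.0011 -0.0009] rot [-0.      0.0003 -0.0002] pos [ 0.5547 -0.2341  0.0458] F [0.02 0.42 5.15] w 0.26797060367763376
```

View pics/grip.png

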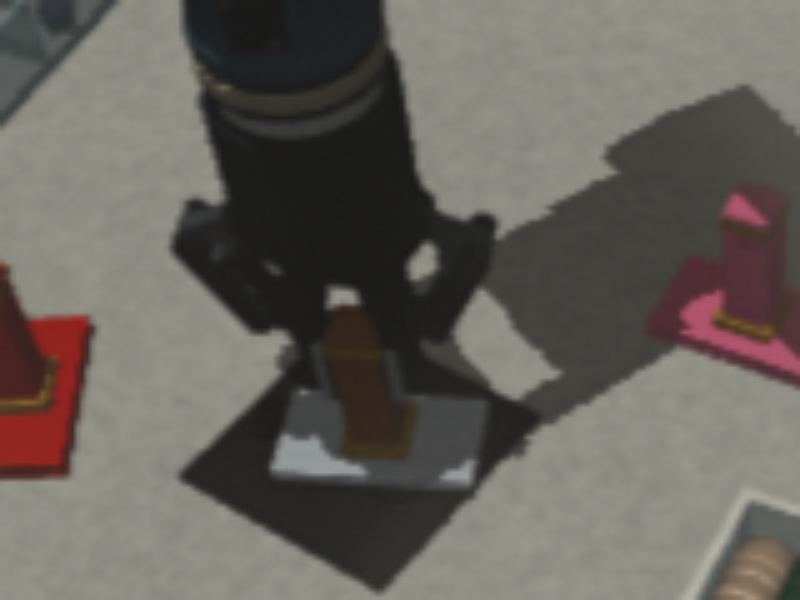

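>>> apply_moves --deltas '[{"offset": [-0.02, 0, 0], "delta_rot": [0, 0, 0]}, {"offset": [-0.06, 0, 0], "delta_rot": [0, 0, 0]}, {"offset": [-0.12, 0, 0], "delta_rot": [0, 0, 0]}, {"offset": [-0.2, 0, 0], "delta_rot": [0, 0, 0]}, {"offset": [-0.2, 0, 0], "delta_rot": [0, 0, 0]}]'

```text
time: 3.95
position: [0.5571, -0.2355, 0.1503]
eef_rot: [[0.008, 0.952, 0.306], [-0.006, 0.306, -0.952], [-1.0, 0.006, 0.008]]
contact_force: [1.4, -0.3, -1.5]
gripper_width: 0.267
```

>>> apply_moves --deltas '[{"offset": [0, 0, 0], "delta_rot": [0, 0, 0]}, {"offset": [0, 0, 0], "delta_rot": [0, 0, 0]}, {"offset": [0, 0, 0], "delta_rot": [0, 0, 0]}]'

```text
time: 4.25
position: [0.553, -0.233, 0.1435]
eef_rot: [[-0.003, 0.952, 0.306], [0.002, 0.306, -0.952], [-1.0, -0.003, -0.003]]
contact_force: [-0.8, 0.4, -2.3]
gripper_width: 0.273
```

```bash
python3 -c "
from h import *
import cv2
plan([.580,.0132,.16],-1.66)
s=cams.capture('scene')[:,:,::-1]
cv2.imwrite('pics/lift.png',cv2.resize(s[70:220,140:340],(800,600)))
plan([.580,.0132,.16],-1.66)"
```

```text
t 4.25 offset [-0.0321  0.2019 -0.4524] rot [ 0.1081 -0.0009  0.001 ] pos [ 0.553  -0.233   0.1435] F [-0.82  0.43 -2.28] w 0.2727988737765193
t 4.3 offset [-0.032   0.2016 -0.4527] rot [ 0.1081 -0.0008  0.0009] pos [ 0.5532 -0.2331  0.1436] F [ 0.53  0.71 -2.48] w 0.27269506092315826
```

View pics/lift.png

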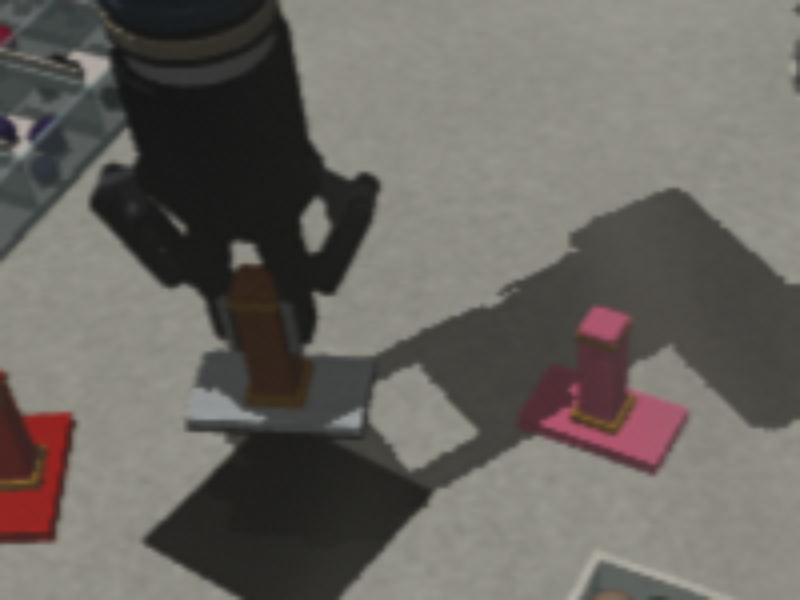

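>>> apply_moves --deltas '[{"offset": [-0.01, 0.035, -0.08], "delta_rot": [0.02, 0, 0]}, {"offset": [-0.02, 0.07, -0.16], "delta_rot": [0.04, 0, 0]}, {"offset": [-0.03, 0.105, -0.24], "delta_rot": [0.06, 0, 0]}, {"offset": [-0.03, 0.14, -0.32], "delta_rot": [0.08, 0, 0]}, {"offset": [-0.03, 0.175, -0.39], "delta_rot": [0.108, 0, 0]}]'

```text
time: 4.8
position: [0.5771, -0.0192, 0.1594]
eef_rot: [[-0.002, 0.999, -0.032], [0.001, -0.032, -0.999], [-1.0, -0.002, -0.001]]
contact_force: [0.3, -0.3, -1.8]
gripper_width: 0.261
```

>>> apply_moves --deltas '[{"offset": [0, 0, 0], "delta_rot": [0, 0, 0]}, {"offset": [0, 0, 0], "delta_rot": [0, 0, 0]}, {"offset": [0, 0, 0], "delta_rot": [0, 0, 0]}]'

```text
time: 5.1
position: [0.5778, -0.0221, 0.1597]
eef_rot: [[-0.001, 1.0, -0.029], [-0.0, -0.029, -1.0], [-1.0, -0.001, 0.0]]
contact_force: [-0.1, -0.3, -1.5]
gripper_width: 0.271
```

```bash
python3 -c "
from h import *
plan([.580,.0132,.16],-1.66)"
```

```text
t 5.1 offset [-0.0007  0.0024 -0.0708] rot [0.0001 0.0001 0.0003] pos [ 0.5778 -0.0221  0.1597] F [-0.13 -0.31 -1.5 ] w 0.27073537532017306
```

>>> apply_moves --deltas '[{"offset": [0.02, 0.0024, -0.035], "delta_rot": [0, 0, 0]}, {"offset": [0.06, 0.0024, -0.07], "delta_rot": [0, 0, 0]}, {"offset": [0.1, 0.0024, -0.07], "delta_rot": [0, 0, 0]}, {"offset": [0.1, 0.0024, -0.07], "delta_rot": [0, 0, 0]}, {"offset": [0.1, 0.0024, -0.07], "delta_rot": [0, 0, 0]}]'

```text
time: 5.6
position: [0.5802, 0.0122, 0.1101]
eef_rot: [[-0.001, 1.0, -0.03], [-0.0, -0.03, -1.0], [-1.0, -0.001, 0.0]]
contact_force: [0.2, 0.8, -2.0]
gripper_width: 0.269
```

>>> apply_moves --deltas '[{"offset": [0, 0, 0], "delta_rot": [0, 0, 0]}, {"offset": [0, 0, 0], "delta_rot": [0, 0, 0]}]'

```text
time: 5.8
position: [0.5811, 0.0127, 0.1114]
eef_rot: [[0.002, 1.0, -0.03], [-0.0, -0.03, -1.0], [-1.0, 0.002, 0.0]]
contact_force: [-0.2, 0.5, -2.1]
gripper_width: 0.271
```

```bash
python3 -c "
from h import *
import cv2
plan([.580,.0132,.108],-1.66)
s=cams.capture('scene')[:,:,::-1];t=cams.capture('top')[:,:,::-1]
cv2.imwrite('pics/over.png',s);cv2.imwrite('pics/overt.png',t)
cv2.imwrite('pics/over_c.png',cv2.resize(s[165:285,245:405],(800,600),interpolation=cv2.INTER_CUBIC))
cv2.imwrite('pics/overt_c.png',cv2.resize(t[180:270,195:315],(800,600),interpolation=cv2.INTER_CUBIC))
plan([.580,.0132,.108],-1.66)"
```

```text
t 5.8 offset [ 0.0068 -0.0022 -0.001 ] rot [-0.0003  0.0001 -0.0007] pos [0.5811 0.0127 0.1114] F [-0.23  0.54 -2.05] w 0.27132333423015215
t 5.9 offset [ 0.0064 -0.0015 -0.0002] rot [-0.0001  0.0001 -0.0005] pos [0.5808 0.0131 0.1112] F [ 0.03 -0.5  -2.53] w 0.26814076544309756
```

View pics/over_c.png

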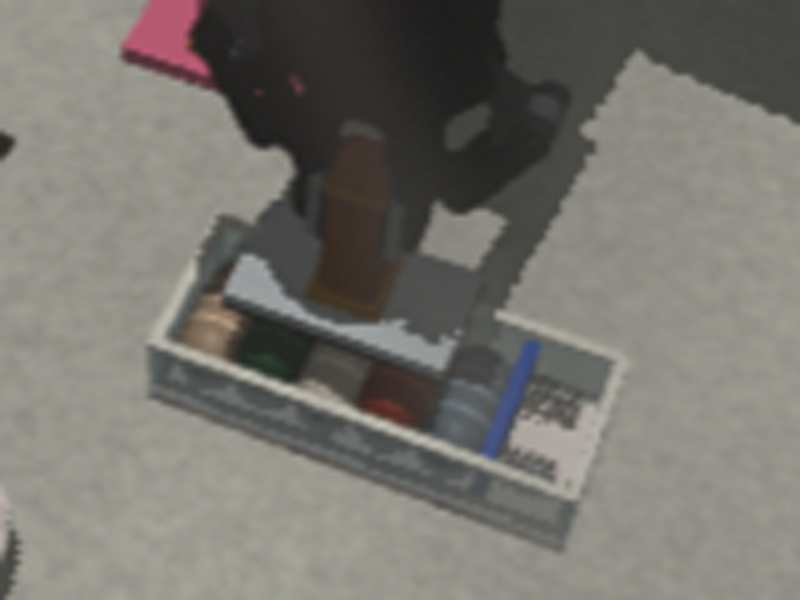

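View pics/overt_c.png

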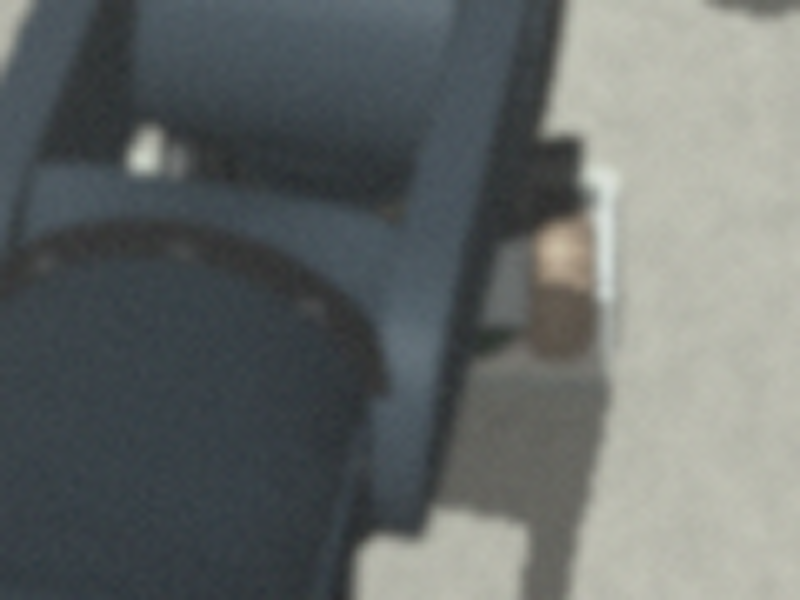

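```bash
python3 - <<'E'
from h import *
a,b=.025,.046
px=unc([(225,290),(445,364),(491,285),(277,203)],5,245,165)
for z in (.0784,):
  q,r=fit([("scene",[[a,-b,z],[a,b,z],[-a,b,z],[-a,-b,z]],px)],[.58,.01,0]); print(q[:2],np.degrees(q[2]),r.round(1))
# bin in this picture, rim outer z=.04
a,b=.037,.091
px=unc([(150,345),(575,495),(628,357)],5,245,165)
q,r=fit([("scene",[[a,-b,.04],[a,b,.04],[-a,b,.04]],px)],[.58,.03,0]); print(q[:2],np.degrees(q[2]),r.round(1))
E
```

```text
[0.58100698 0.01569074] -3.592983205540715 [ 0.   0.2 -0.   2.4 -0.  -1.1  0.1 -0.5]
[0.57956594 0.03019712] -1.5548525375370716 [-0.8 -0.3  0.3  1.1  0.3 -0.8]
```

>>> apply_moves --deltas '[{"offset": [0.01, -0.0015, 0.001], "delta_rot": [0, 0, 0]}, {"offset": [0.02, -0.0015, 0.001], "delta_rot": [0, 0, 0]}, {"offset": [0.03, -0.0015, 0.001], "delta_rot": [0, 0, 0]}, {"offset": [0.038, -0.0015, 0.001], "delta_rot": [0, 0, 0]}, {"offset": [0.038, -0.0015, 0.001], "delta_rot": [0, 0, 0]}]'

```text
time: 6.4
position: [0.5788, 0.0132, 0.0904]
eef_rot: [[-0.002, 1.0, -0.029], [0.0, -0.029, -1.0], [-1.0, -0.002, -0.0]]
contact_force: [1.0, 0.1, -2.8]
gripper_width: 0.265
```

```bash
python3 -c "
from h import *
import cv2
plan([.580,.0125,.0848],-1.66)
s=cams.capture('scene')[:,:,::-1]
cv2.imwrite('pics/over2.png',s)
cv2.imwrite('pics/over2_c.png',cv2.resize(s[185:275,260:380],(800,600),interpolation=cv2.INTER_CUBIC))
plan([.580,.0125,.0848],-1.66)"
```

```text
t 6.4 offset [0.0111 0.0024 0.0014] rot [ 0.0001 -0.0001  0.0006] pos [0.5788 0.0132 0.0904] F [ 1.01  0.09 -2.82] w 0.2647016184776914
t 6.45 offset [0.0118 0.0019 0.0013] rot [ 0.0001 -0.0001  0.0004] pos [0.5791 0.0132 0.0907] F [-0.8   0.35 -1.85] w 0.27306649472072647
```

View pics/over2_c.png

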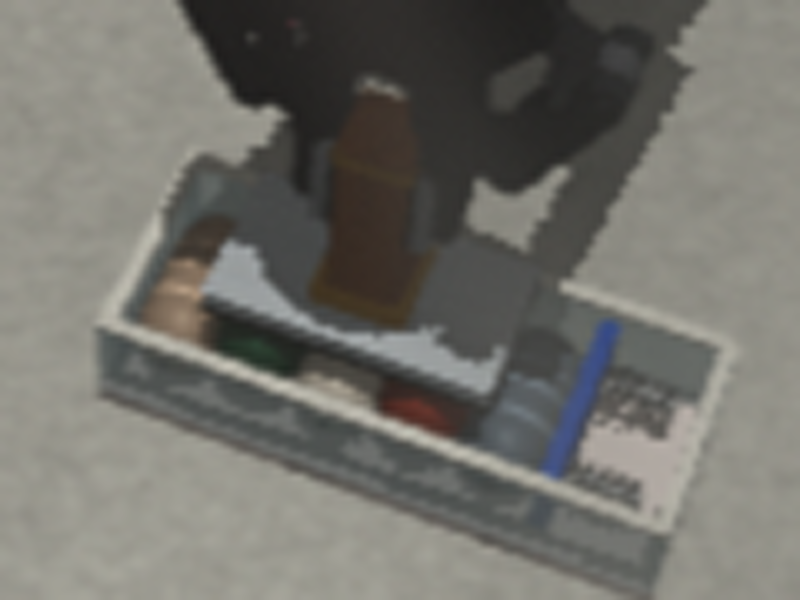

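```bash
python3 - <<'E'
from h import *
import cv2
z=.0578;a,b=.025,.046
L=np.array([[a,-b,z],[a,b,z],[-a,b,z],[-a,-b,z]])
px=unc([(203,285),(495,392),(540,280)],800/120,260,185)
q,r=fit([("scene",L[:3],px)],[.58,.01,0]); print(q[:2],np.degrees(q[2]),r.round(1))
s=cv2.resize(cv2.imread("pics/over2.png")[185:275,260:380],(800,600),interpolation=cv2.INTER_CUBIC)
def draw(L,x,y,yaw,col):
    t=np.radians(yaw);W=np.c_[x+np.cos(t)*L[:,0]-np.sin(t)*L[:,1],y+np.sin(t)*L[:,0]+np.cos(t)*L[:,1],L[:,2]]
    p=(proj("scene",W)-[260,185]+.5)*800/120-.5
    cv2.polylines(s,[p.round().astype(int)],True,col,1)
draw(L,.579,.0145,-1.66,(0,255,255))
z=.04;a,b=.037,.091
B=np.array([[a,-b,z],[a,b,z],[-a,b,z],[-a,-b,z]]);draw(B,.5796,.0302,-1.66,(0,255,0))
cv2.imwrite("pics/ov.png",s)
E
```

```text
[0.57761065 0.01516994] -3.020187033716762 [-0.1  0.3 -0.8  0.6  1.2 -1.7]
```

View pics/ov.png

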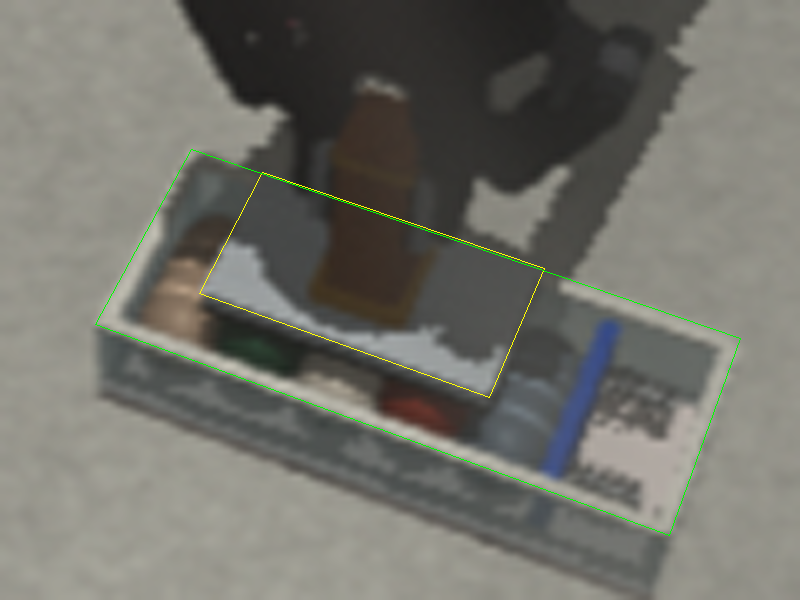

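>>> apply_moves --deltas '[{"offset": [0.004, 0.002, 0.003], "delta_rot": [0, 0, 0]}, {"offset": [0.008, 0.002, 0.003], "delta_rot": [0, 0, 0]}, {"offset": [0.011, 0.002, 0.003], "delta_rot": [0, 0, 0]}, {"offset": [0.011, 0.002, 0.003], "delta_rot": [0, 0, 0]}]'

```text
time: 6.85
position: [0.5802, 0.0116, 0.0856]
eef_rot: [[-0.0, 1.0, -0.029], [0.0, -0.029, -1.0], [-1.0, -0.0, -0.0]]
contact_force: [-0.2, -0.5, -1.7]
gripper_width: 0.268
```

>>> apply_moves --deltas '[{"offset": [0.002, 0, 0], "delta_rot": [0, 0, 0]}, {"offset": [0.002, 0, 0], "delta_rot": [0, 0, 0]}]'

```text
time: 7.05
position: [0.5803, 0.0116, 0.0848]
eef_rot: [[-0.0, 1.0, -0.029], [0.0, -0.029, -1.0], [-1.0, -0.0, -0.0]]
contact_force: [-0.4, -0.3, -3.0]
gripper_width: 0.265
```

>>> apply_moves --deltas '[{"offset": [0.002, 0, 0], "delta_rot": [0, 0, 0]}, {"offset": [0.002, 0, 0], "delta_rot": [0, 0, 0]}]'

```text
time: 7.25
position: [0.5805, 0.0116, 0.0845]
eef_rot: [[0.0, 1.0, -0.029], [-0.0, -0.029, -1.0], [-1.0, 0.0, 0.0]]
contact_force: [-1.4, 0.9, 2.9]
gripper_width: 0.269
```

>>> apply_moves --deltas '[{"offset": [0.001, 0, 0], "delta_rot": [0, 0, 0]}, {"offset": [0.001, 0, 0], "delta_rot": [0, 0, 0]}]'

```text
time: 7.45
position: [0.5806, 0.0116, 0.0844]
eef_rot: [[0.001, 1.0, -0.029], [-0.0, -0.029, -1.0], [-1.0, 0.001, 0.0]]
contact_force: [-1.8, 0.0, 6.8]
gripper_width: 0.268
```

>>> apply_moves --deltas '[{"offset": [0.001, 0, 0], "delta_rot": [0, 0, 0]}, {"offset": [0.001, 0, 0], "delta_rot": [0, 0, 0]}]'

```text
time: 7.65
position: [0.5806, 0.0116, 0.0843]
eef_rot: [[0.001, 1.0, -0.029], [-0.0, -0.029, -1.0], [-1.0, 0.001, 0.0]]
contact_force: [-2.2, -0.0, 9.2]
gripper_width: 0.274
```

>>> apply_moves --deltas '[{"offset": [0.001, 0, 0], "delta_rot": [0, 0, 0]}, {"offset": [0.001, 0, 0], "delta_rot": [0, 0, 0]}]'

```text
time: 7.85
position: [0.5807, 0.0116, 0.0842]
eef_rot: [[0.001, 1.0, -0.029], [-0.0, -0.029, -1.0], [-1.0, 0.001, 0.0]]
contact_force: [-3.2, -0.2, 10.8]
gripper_width: 0.27
```

>>> apply_moves --deltas '[{"offset": [0.001, 0, 0], "delta_rot": [0, 0, 0]}, {"offset": [0.001, 0, 0], "delta_rot": [0, 0, 0]}]'

```text
time: 8.05
position: [0.5807, 0.0116, 0.0841]
eef_rot: [[0.001, 1.0, -0.029], [-0.0, -0.029, -1.0], [-1.0, 0.001, 0.0]]
contact_force: [-2.5, 0.6, 13.4]
gripper_width: 0.27
```

>>> apply_moves --deltas '[{"offset": [0.001, 0, 0], "delta_rot": [0, 0, 0]}, {"offset": [0.001, 0, 0], "delta_rot": [0, 0, 0]}]'

```text
time: 8.25
position: [0.5808, 0.0117, 0.0839]
eef_rot: [[0.002, 1.0, -0.029], [-0.0, -0.029, -1.0], [-1.0, 0.002, 0.0]]
contact_force: [-3.4, 0.4, 14.1]
gripper_width: 0.268
```

>>> apply_moves --deltas '[{"offset": [0.001, 0, 0], "delta_rot": [0, 0, 0]}, {"offset": [0.001, 0, 0], "delta_rot": [0, 0, 0]}]'

```text
time: 8.45
position: [0.5808, 0.0117, 0.0836]
eef_rot: [[0.002, 1.0, -0.029], [-0.0, -0.029, -1.0], [-1.0, 0.002, 0.0]]
contact_force: [-3.4, 1.1, 17.4]
gripper_width: 0.27
```

>>> apply_moves --deltas '[{"offset": [0.001, 0, 0], "delta_rot": [0, 0, 0]}, {"offset": [0.001, 0, 0], "delta_rot": [0, 0, 0]}]'

```text
time: 8.65
position: [0.5809, 0.0118, 0.0831]
eef_rot: [[0.002, 1.0, -0.029], [-0.0, -0.029, -1.0], [-1.0, 0.002, -0.0]]
contact_force: [-3.4, 0.8, 15.6]
gripper_width: 0.266
```

>>> apply_moves --deltas '[{"offset": [0.001, 0, 0], "delta_rot": [0, 0, 0]}, {"offset": [0.001, 0, 0], "delta_rot": [0, 0, 0]}]'

```text
time: 8.85
position: [0.581, 0.0119, 0.0825]
eef_rot: [[0.002, 1.0, -0.029], [0.0, -0.029, -1.0], [-1.0, 0.002, -0.0]]
contact_force: [-4.1, 1.4, 15.5]
gripper_width: 0.272
```

>>> apply_moves --deltas '[{"offset": [0.001, 0, 0], "delta_rot": [0, 0, 0]}, {"offset": [0.001, 0, 0], "delta_rot": [0, 0, 0]}]'

```text
time: 9.05
position: [0.581, 0.012, 0.0819]
eef_rot: [[0.002, 1.0, -0.029], [0.0, -0.029, -1.0], [-1.0, 0.002, -0.0]]
contact_force: [-2.2, 1.2, 13.8]
gripper_width: 0.271
```

>>> apply_moves --deltas '[{"offset": [0.001, 0, 0], "delta_rot": [0, 0, 0]}, {"offset": [0.001, 0, 0], "delta_rot": [0, 0, 0]}]'

```text
time: 9.25
position: [0.5811, 0.0121, 0.0812]
eef_rot: [[0.002, 1.0, -0.029], [0.0, -0.029, -1.0], [-1.0, 0.002, -0.001]]
contact_force: [-2.0, 2.4, 12.1]
gripper_width: 0.268
```

>>> apply_moves --deltas '[{"offset": [0.001, 0, 0], "delta_rot": [0, 0, 0]}, {"offset": [0.001, 0, 0], "delta_rot": [0, 0, 0]}]'

```text
time: 9.45
position: [0.5812, 0.0121, 0.0805]
eef_rot: [[0.002, 1.0, -0.029], [0.001, -0.029, -1.0], [-1.0, 0.002, -0.001]]
contact_force: [-2.2, 3.2, 12.2]
gripper_width: 0.266
```

>>> apply_moves --deltas '[{"offset": [0.001, 0, 0], "delta_rot": [0, 0, 0]}, {"offset": [0.001, 0, 0], "delta_rot": [0, 0, 0]}]'

```text
time: 9.65
position: [0.5812, 0.0121, 0.0797]
eef_rot: [[0.002, 1.0, -0.029], [0.001, -0.029, -1.0], [-1.0, 0.002, -0.001]]
contact_force: [-2.4, 2.0, 9.9]
gripper_width: 0.267
```

>>> apply_moves --deltas '[{"offset": [0.001, 0, 0], "delta_rot": [0, 0, 0]}, {"offset": [0.001, 0, 0], "delta_rot": [0, 0, 0]}]'

```text
time: 9.85
position: [0.5812, 0.0121, 0.079]
eef_rot: [[0.002, 1.0, -0.029], [0.001, -0.029, -1.0], [-1.0, 0.002, -0.001]]
contact_force: [-1.1, 2.4, 9.5]
gripper_width: 0.267
```

>>> apply_moves --deltas '[{"offset": [0.001, 0, 0], "delta_rot": [0, 0, 0]}, {"offset": [0.001, 0, 0], "delta_rot": [0, 0, 0]}]'

```text
time: 10.05
position: [0.5812, 0.012, 0.0783]
eef_rot: [[0.002, 1.0, -0.029], [0.0, -0.029, -1.0], [-1.0, 0.002, -0.001]]
contact_force: [-1.3, 1.8, 8.1]
gripper_width: 0.269
```

>>> apply_moves --deltas '[{"offset": [0.001, 0, 0], "delta_rot": [0, 0, 0]}, {"offset": [0.001, 0, 0], "delta_rot": [0, 0, 0]}]'

```text
time: 10.25
position: [0.5813, 0.012, 0.0777]
eef_rot: [[0.003, 1.0, -0.029], [0.0, -0.029, -1.0], [-1.0, 0.002, -0.001]]
contact_force: [-1.1, 1.6, 6.3]
gripper_width: 0.27
```

>>> apply_moves --deltas '[{"offset": [0.001, 0, 0], "delta_rot": [0, 0, 0]}, {"offset": [0.001, 0, 0], "delta_rot": [0, 0, 0]}]'

```text
time: 10.45
position: [0.5813, 0.012, 0.0771]
eef_rot: [[0.003, 1.0, -0.029], [0.0, -0.029, -1.0], [-1.0, 0.002, -0.0]]
contact_force: [-1.3, 1.2, 5.8]
gripper_width: 0.269
```

>>> apply_moves --deltas '[{"offset": [0.001, 0, 0], "delta_rot": [0, 0, 0]}, {"offset": [0.001, 0, 0], "delta_rot": [0, 0, 0]}]'

```text
time: 10.65
position: [0.5813, 0.0119, 0.0767]
eef_rot: [[0.003, 1.0, -0.029], [0.0, -0.029, -1.0], [-1.0, 0.003, -0.0]]
contact_force: [-0.9, 0.7, 7.0]
gripper_width: 0.267
```

>>> apply_moves --deltas '[{"offset": [0.001, 0, 0], "delta_rot": [0, 0, 0]}, {"offset": [0.001, 0, 0], "delta_rot": [0, 0, 0]}]'

```text
time: 10.85
position: [0.5813, 0.0119, 0.0767]
eef_rot: [[0.003, 1.0, -0.029], [0.0, -0.029, -1.0], [-1.0, 0.003, -0.0]]
contact_force: [-2.2, 1.9, 10.1]
gripper_width: 0.27
```

>>> apply_moves --deltas '[{"offset": [0.001, 0, 0], "delta_rot": [0, 0, 0]}, {"offset": [0.001, 0, 0], "delta_rot": [0, 0, 0]}]'

```text
time: 11.05
position: [0.5814, 0.0119, 0.0767]
eef_rot: [[0.003, 1.0, -0.029], [0.0, -0.029, -1.0], [-1.0, 0.003, -0.0]]
contact_force: [-2.4, 1.4, 13.3]
gripper_width: 0.272
```

>>> apply_moves --deltas '[{"offset": [0.001, 0, 0], "delta_rot": [0, 0, 0]}, {"offset": [0.001, 0, 0], "delta_rot": [0, 0, 0]}]'

```text
time: 11.25
position: [0.5814, 0.0119, 0.0766]
eef_rot: [[0.003, 1.0, -0.029], [0.0, -0.029, -1.0], [-1.0, 0.003, -0.0]]
contact_force: [-2.7, 2.3, 16.5]
gripper_width: 0.268
```

>>> apply_moves --deltas '[{"offset": [0.001, 0, 0], "delta_rot": [0, 0, 0]}, {"offset": [0.001, 0, 0], "delta_rot": [0, 0, 0]}, {"offset": [0.001, 0, 0], "delta_rot": [0, 0, 0]}, {"offset": [0.001, 0, 0], "delta_rot": [0, 0, 0]}, {"offset": [0.001, 0, 0], "delta_rot": [0, 0, 0]}]'

```text
time: 11.75
position: [0.5815, 0.0119, 0.0766]
eef_rot: [[0.003, 1.0, -0.029], [0.0, -0.029, -1.0], [-1.0, 0.003, -0.0]]
contact_force: [-3.7, 2.3, 19.1]
gripper_width: 0.269
```

>>> apply_moves --deltas '[{"offset": [0, 0, 0], "delta_rot": [0, 0, 0]}, {"offset": [0, 0, 0], "delta_rot": [0, 0, 0]}, {"offset": [0, 0, 0], "delta_rot": [0, 0, 0]}, {"offset": [0, 0, 0], "delta_rot": [0, 0, 0]}, {"offset": [0, 0, 0], "delta_rot": [0, 0, 0]}]'

```text
time: 12.25
position: [0.5815, 0.0119, 0.0766]
eef_rot: [[0.003, 1.0, -0.029], [0.0, -0.029, -1.0], [-1.0, 0.003, -0.0]]
contact_force: [-4.2, 1.1, 19.3]
gripper_width: 0.27
```

```bash
python3 -c "
from h import *
import cv2
s=cams.capture('scene')[:,:,::-1]
cv2.imwrite('pics/press.png',cv2.resize(s[185:275,260:380],(800,600),interpolation=cv2.INTER_CUBIC))
plan([.580,.0125,.0848],-1.66)"
```

```text
t 12.3 offset [-0.0164 -0.0029 -0.001 ] rot [ 0.     -0.0001 -0.001 ] pos [0.5814 0.0119 0.0766] F [-3.64  1.83 18.89] w 0.26815816633658146
```

View pics/press.png

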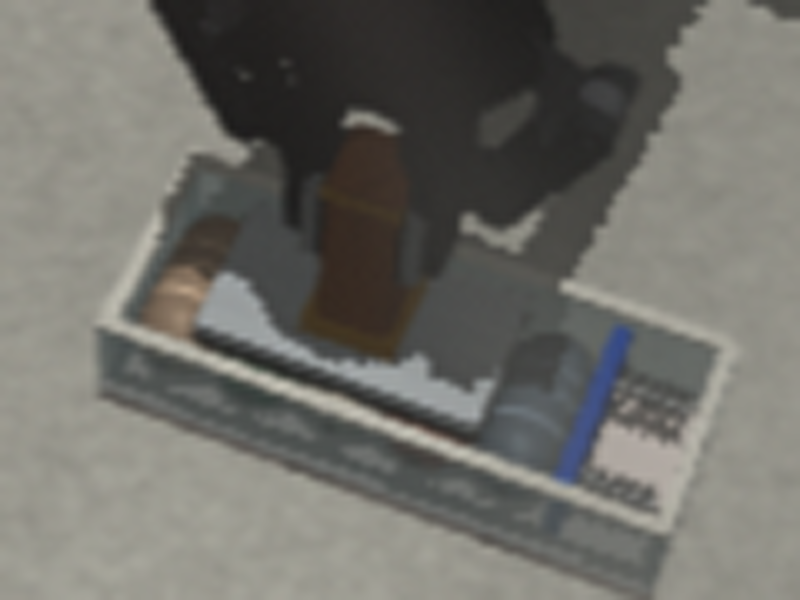

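The foot sits level in the bin and the blue plate has moved out from about (600,330) to (620,335). The foot has carried about 21 N for over a second. Now I'll lift off gently.

>>> apply_moves --deltas '[{"offset": [-0.004, 0, 0], "delta_rot": [0, 0, 0]}, {"offset": [-0.008, 0, 0], "delta_rot": [0, 0, 0]}, {"offset": [-0.02, 0, 0], "delta_rot": [0, 0, 0]}, {"offset": [-0.05, 0, 0], "delta_rot": [0, 0, 0]}, {"offset": [-0.1, 0, 0], "delta_rot": [0, 0, 0]}]'

```text
time: 12.8
position: [0.5787, 0.0117, 0.1218]
eef_rot: [[-0.005, 1.0, -0.029], [0.001, -0.029, -1.0], [-1.0, -0.005, -0.001]]
contact_force: [0.6, -0.2, -2.2]
gripper_width: 0.269
```

>>> apply_moves --deltas '[{"offset": [-0.05, 0, 0], "delta_rot": [0, 0, 0]}, {"offset": [-0.07, 0, 0], "delta_rot": [0, 0, 0]}, {"offset": [-0.07, 0, 0], "delta_rot": [0, 0, 0]}, {"offset": [-0.07, 0, 0], "delta_rot": [0, 0, 0]}]'

```text
time: 13.2
position: [0.5796, 0.0116, 0.1575]
eef_rot: [[-0.002, 1.0, -0.029], [0.0, -0.029, -1.0], [-1.0, -0.002, -0.0]]
contact_force: [-0.5, 0.3, -3.1]
gripper_width: 0.271
```

```bash
python3 -c "
from h import *
import cv2
s=cams.capture('scene')[:,:,::-1]
cv2.imwrite('pics/after.png',cv2.resize(s[155:275,240:400],(800,600),interpolation=cv2.INTER_CUBIC))
plan([.556,-.244,.1636],17.8)"
```

```text
t 13.25 offset [-0.0133 -0.0319  0.5125] rot [-0.1081 -0.0003  0.0008] pos [0.5793 0.0117 0.157 ] F [ 0.41  0.59 -2.31] w 0.27024031475173055
```

View pics/after.png

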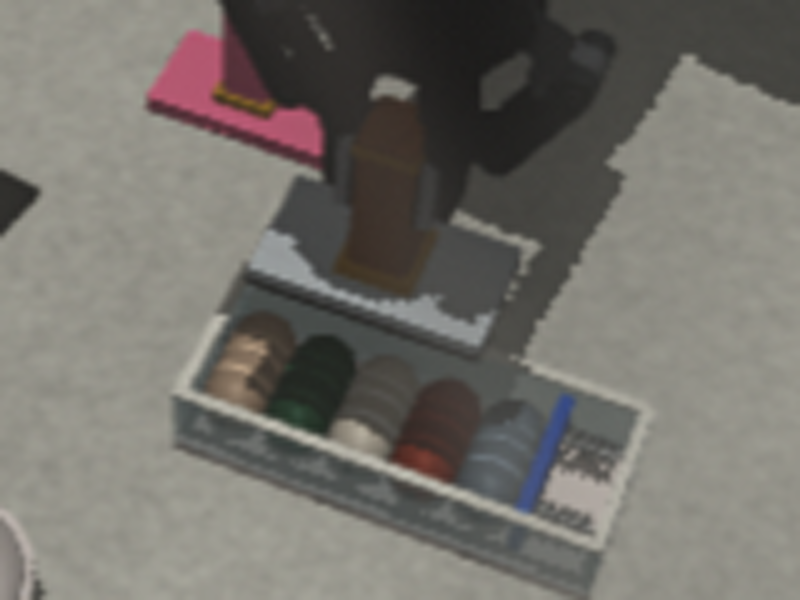

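All five stones now lie in a level row with no overlap. Next I'll take the tamper back to the mat.

>>> apply_moves --deltas '[{"offset": [-0.013, -0.006, 0.09], "delta_rot": [-0.02, 0, 0]}, {"offset": [-0.013, -0.012, 0.18], "delta_rot": [-0.04, 0, 0]}, {"offset": [-0.013, -0.018, 0.27], "delta_rot": [-0.065, 0, 0]}, {"offset": [-0.013, -0.024, 0.35], "delta_rot": [-0.09, 0, 0]}, {"offset": [-0.013, -0.028, 0.43], "delta_rot": [-0.108, 0, 0]}]'

```text
time: 13.75
position: [0.5588, -0.2041, 0.163]
eef_rot: [[-0.003, 0.951, 0.308], [0.002, 0.308, -0.951], [-1.0, -0.002, -0.003]]
contact_force: [-0.2, 0.4, -1.6]
gripper_width: 0.267
```

>>> apply_moves --deltas '[{"offset": [0, 0, 0], "delta_rot": [0, 0, 0]}, {"offset": [0, 0, 0], "delta_rot": [0, 0, 0]}, {"offset": [0, 0, 0], "delta_rot": [0, 0, 0]}]'

```text
time: 14.05
position: [0.5593, -0.2017, 0.1636]
eef_rot: [[-0.003, 0.952, 0.306], [0.002, 0.306, -0.952], [-1.0, -0.002, -0.003]]
contact_force: [-0.2, 0.2, -1.0]
gripper_width: 0.267
```

```bash
python3 -c "
from h import *
plan([.5565,-.244,.0758],17.8)"
```

```text
t 14.05 offset [ 0.1755 -0.0309  0.0792] rot [-0.     -0.0008  0.0006] pos [ 0.5593 -0.2017  0.1636] F [-0.16  0.23 -1.03] w 0.26703927499245333
```

>>> apply_moves --deltas '[{"offset": [0.02, -0.015, 0.04], "delta_rot": [0, 0, 0]}, {"offset": [0.06, -0.031, 0.079], "delta_rot": [0, 0, 0]}, {"offset": [0.12, -0.031, 0.079], "delta_rot": [0, 0, 0]}, {"offset": [0.175, -0.031, 0.079], "delta_rot": [0, 0, 0]}, {"offset": [0.175, -0.031, 0.079], "delta_rot": [0, 0, 0]}]'

```text
time: 14.55
position: [0.5547, -0.2418, 0.0733]
eef_rot: [[-0.008, 0.952, 0.307], [0.006, 0.307, -0.952], [-1.0, -0.006, -0.008]]
contact_force: [-1.1, 0.9, -2.3]
gripper_width: 0.269
```

>>> apply_moves --deltas '[{"offset": [0, 0, 0], "delta_rot": [0, 0, 0]}, {"offset": [0, 0, 0], "delta_rot": [0, 0, 0]}]'

```text
time: 14.75
position: [0.5587, -0.245, 0.0788]
eef_rot: [[0.002, 0.952, 0.307], [-0.001, 0.307, -0.952], [-1.0, 0.002, 0.002]]
contact_force: [0.2, 0.5, -2.2]
gripper_width: 0.271
```

```bash
python3 -c "
from h import *
import cv2
s=cams.capture('scene')[:,:,::-1]
cv2.imwrite('pics/back.png',cv2.resize(s[110:230,140:300],(800,600)))
plan([.5565,-.244,.0458],17.8)"
```

```text
t 14.8 offset [ 0.0664 -0.0037 -0.0041] rot [ 0.0003  0.0008 -0.0006] pos [ 0.5588 -0.2453  0.079 ] F [ 0.79 -0.13 -1.89] w 0.2644821958687913
```

View pics/back.png

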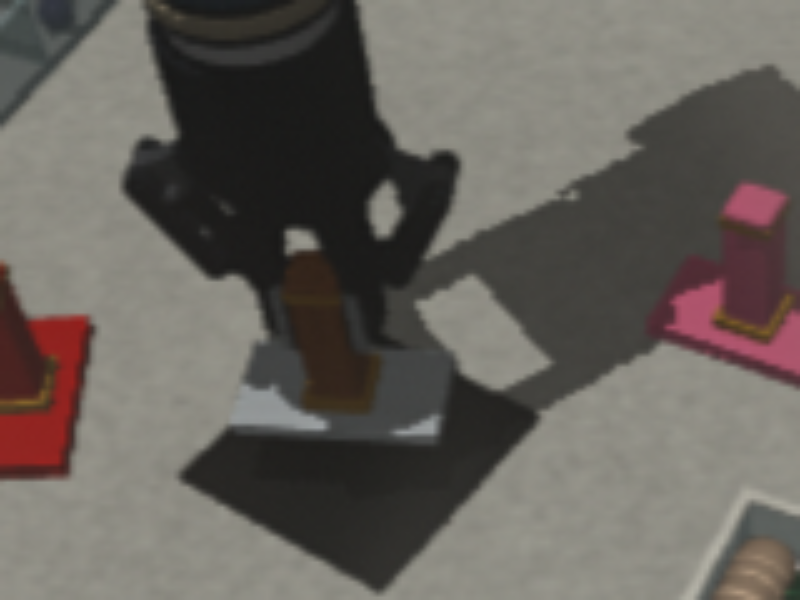

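>>> apply_moves --deltas '[{"offset": [0.02, -0.003, -0.003], "delta_rot": [0, 0, 0]}, {"offset": [0.04, -0.003, -0.003], "delta_rot": [0, 0, 0]}, {"offset": [0.055, -0.003, -0.003], "delta_rot": [0, 0, 0]}, {"offset": [0.055, -0.003, -0.003], "delta_rot": [0, 0, 0]}, {"offset": [0.055, -0.003, -0.003], "delta_rot": [0, 0, 0]}]'

```text
time: 15.3
position: [0.5554, -0.2442, 0.0493]
eef_rot: [[-0.001, 0.952, 0.305], [0.001, 0.305, -0.952], [-1.0, -0.001, -0.001]]
contact_force: [-0.1, -0.2, -1.3]
gripper_width: 0.267
```

>>> apply_moves --deltas '[{"offset": [0.003, 0, 0], "delta_rot": [0, 0, 0]}, {"offset": [0.006, 0, 0], "delta_rot": [0, 0, 0]}, {"offset": [0.006, 0, 0], "delta_rot": [0, 0, 0]}]'

```text
time: 15.6
position: [0.5557, -0.2444, 0.0468]
eef_rot: [[0.0, 0.952, 0.306], [-0.0, 0.306, -0.952], [-1.0, 0.0, 0.0]]
contact_force: [-0.3, -0.0, -1.9]
gripper_width: 0.269
```

>>> apply_moves --deltas '[{"offset": [0.002, 0, 0], "delta_rot": [0, 0, 0]}, {"offset": [0.003, 0, 0], "delta_rot": [0, 0, 0]}, {"offset": [0.003, 0, 0], "delta_rot": [0, 0, 0]}]'

```text
time: 15.9
position: [0.5557, -0.2444, 0.0458]
eef_rot: [[0.0, 0.952, 0.306], [-0.0, 0.306, -0.952], [-1.0, 0.0, 0.0]]
contact_force: [-0.1, 0.7, 1.4]
gripper_width: 0.271
```

Contact with the mat (force up from −2 to +1.4 N). Opening.

>>> apply_moves --deltas '[{"offset": [0, 0, 0], "delta_rot": [0, 0, 0]}, {"offset": [0, 0, 0], "delta_rot": [0, 0, 0]}, {"offset": [0, 0, 0], "delta_rot": [0, 0, 0]}, {"offset": [0, 0, 0], "delta_rot": [0, 0, 0]}, {"offset": [0, 0, 0], "delta_rot": [0, 0, 0]}]' --gripper 1

```text
time: 16.4
position: [0.5557, -0.2443, 0.0453]
eef_rot: [[0.0, 0.952, 0.306], [-0.0, 0.306, -0.952], [-1.0, 0.0, 0.0]]
contact_force: [-1.1, 0.2, -0.6]
gripper_width: 0.997
```

>>> apply_moves --deltas '[{"offset": [0, 0, 0], "delta_rot": [0, 0, 0]}, {"offset": [-0.03, 0, 0], "delta_rot": [0, 0, 0]}, {"offset": [-0.07, 0, 0], "delta_rot": [0, 0, 0]}, {"offset": [-0.13, 0, 0], "delta_rot": [0, 0, 0]}, {"offset": [-0.2, 0, 0], "delta_rot": [0, 0, 0]}]'

```text
time: 16.9
position: [0.555, -0.244, 0.1464]
eef_rot: [[-0.001, 0.952, 0.306], [0.001, 0.306, -0.952], [-1.0, -0.001, -0.001]]
contact_force: [0.8, 1.0, 0.5]
gripper_width: 0.999
```

>>> apply_moves --deltas '[{"offset": [-0.05, -0.06, 0], "delta_rot": [0, 0, 0]}, {"offset": [-0.1, -0.14, 0], "delta_rot": [0, 0, 0]}, {"offset": [-0.1, -0.22, 0], "delta_rot": [0, 0, 0]}, {"offset": [-0.1, -0.3, 0], "delta_rot": [0, 0, 0]}, {"offset": [-0.1, -0.36, 0], "delta_rot": [0, 0, 0]}]'

```text
time: 17.4
position: [0.3823, -0.2996, 0.1968]
eef_rot: [[0.001, 0.952, 0.305], [-0.001, 0.305, -0.952], [-1.0, 0.0, 0.001]]
contact_force: [0.6, -0.5, -0.2]
gripper_width: 0.998
```

>>> apply_moves --deltas '[{"offset": [0, 0, 0], "delta_rot": [0, 0, 0]}, {"offset": [0, 0, 0], "delta_rot": [0, 0, 0]}, {"offset": [0, 0, 0], "delta_rot": [0, 0, 0]}, {"offset": [0, 0, 0], "delta_rot": [0, 0, 0]}]'

```text
time: 17.8
position: [0.3853, -0.2993, 0.1956]
eef_rot: [[0.001, 0.952, 0.307], [-0.001, 0.307, -0.952], [-1.0, 0.001, 0.001]]
contact_force: [-0.2, -0.4, 0.5]
gripper_width: 1.003
```

```bash
python3 -c "
from h import *
import cv2
s=cams.capture('scene')[:,:,::-1];t=cams.capture('top')[:,:,::-1]
cv2.imwrite('pics/fin_s.png',s);cv2.imwrite('pics/fin_t.png',t)
cv2.imwrite('pics/fin_c.png',np.vstack([cv2.resize(s[160:280,160:380],(660,360),interpolation=cv2.INTER_CUBIC),cv2.resize(t[190:270,200:420],(660,240),interpolation=cv2.INTER_CUBIC)]))
plan([.5565,-.244,.2],17.8)"
```

```text
t 17.9 offset [-0.0094  0.3601  0.0005] rot [ 0.0004  0.     -0.    ] pos [ 0.385  -0.299   0.1953] F [ 0.19  0.15 -0.06] w 1.0011411431356252
```

View pics/fin_c.png

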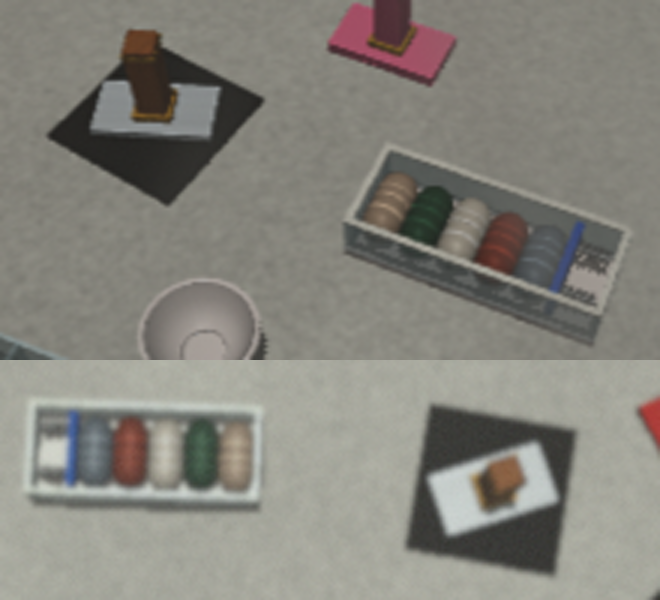

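View pics/fin_t.png

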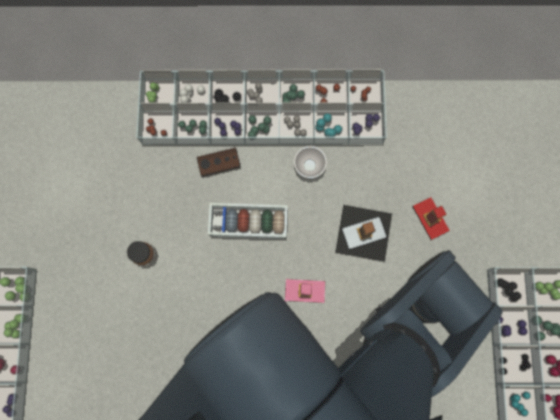

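The tamper stands upright on the mat at top (364,232). The five stones are evenly spaced with the plate pushed out. Gauge (218,161), bowl (310,163) and jar (140,253) are where they started. Handing in.

```bash
python3 -c "
from plant import manip
print(manip.close_job())"
```

```text
the job is handed in; nothing more can be done
None
```

I gripped the tamper's handle at 100 N and pressed the foot down in 0.5 mm steps. The proud stones sank together and bottomed out at the level height, with the TCP at about 76.7 mm, 8 mm below first contact. I held about 19 N at the wrist sensor, roughly 21 N at the foot with the tamper's weight, for about 1 s. The highest I read was about 19.5 N at the foot before that. Forces were read only at the end of each move. I then stood the tamper back on its mat, let go and backed off; the job was handed in at about 18 s.

**Last checks:** the final pictures show five evenly spaced, level stones with the blue plate pushed outward. The tamper is upright near the mat's centre, the wrist force is about 0 N, and the jar, bowl and gauge block are at their starting pixels.

**Disagreement and limits:** the two cameras differed by about 3–5 mm in y. I settled this with the finger positions and the grip itself. I judged the stones level from the press depth and the pictures, not from a separate height measurement.

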